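Tip-over check of a fan heater

ROBOT

A 6-joint arm with a two-finger parallel gripper is mounted at the origin on the work surface. World frame = base frame: x ahead of the robot, y to its left, z up, the work surface at z = 0. Lengths are in m, angles in degrees, forces in N, time in s.
With the tool pointing down it reaches from about 0.275 to 1 m from the base axis. Payload 8.4 kg.
Tool frame: the origin (TCP) lies between the finger pads; the fingertips stand 19 mm ahead of it and the grasp point (between the pads) is the TCP; x points along the fingers, z is the direction in which the jaws open and shut, and the axes are right-handed (so a half turn about x gives the same grasp; the last joint's range is limited). The gripper opens to 85 mm and grips with 20 to 120 N. Pads are 22 mm wide; open, the fingers measure 114 mm over their backs; the gripper's body (76 mm by 85 mm) begins 54 mm behind the grasp point. The pads swing forward as they close: fully open they stand 13 mm farther back than shut.
Start: joints at [-66.085, 20.225, 93.587, -0, 66.188, -0.138], TCP at [0.255, -0.571, 0.25] pointing down, gripper open.
Joint ranges: [-150.9, 150.9], [-52.94, 120.26], [3.33, 152.33], [-74.26, 254.26], [0, 154.13], [-172.89, 172.89]. Speed limits (degrees/s): [127.2, 127.2, 159.86, 180, 180, 180].

INTERFACE

Orientations are given as [roll, pitch, yaw] about the fixed x, y, z axes, in that order (R = Rz(yaw) Ry(pitch) Rx(roll)).
In Python, from station import r, optics gives the robot as it stands. The module is installed in compiled form; this text tells all that it offers.
- The arm moves only by the tool play_rows, never from a script. Its argument "increments" is a list of rows, each an object of numbers: "x", "y", "z": the shift along the tool's x, y, z in mm; "rx", "ry", "rz": the turn, a rotation vector about the tool's x, y, z in rad. In form: [{"x": .., "y": .., "z": .., "rx": .., "ry": .., "rz": ..}, ...]. A call has 1 to 12 rows; each row shifts and turns the pose as measured when the row begins, along the tool's axes as they then stand; what a row does not reach is not made up. A row lasts 1/8 s, in which the tool goes at most 62.5 mm and 10.7 degrees, less where a joint would pass 70% of its speed; a pose out of reach is approached as far as the arm can. A call with a gripper value outside its range is refused whole. "grip" is the closure, from 0 (fully open) to 1 (shut), set as the call begins (left out, the last holds). The fingers move at their own pace and stop on an object; "newtons" is the grip in N (left out, the last holds). Time passes only in rows, so rows that do not move let the fingers close. It gives the time, the measured TCP pose, the force and the opening at its end, in the units of the state.
- r.state(): the state, without advancing time (a new reading comes with each control period).
- optics.get_image(name): name is "scene" or "top" or "wrist"; returns (picture, depth): 480x640x3 uint8, red, green, blue; 480x640 float32, m along the optical axis (not along the pixel's ray), 0 where there is no reading.
- optics.camera_model(name): a dict with "fx", "fy", "cx", "cy" (pixels), "R" (3x3) and "t" (3): a world point X has camera coordinates R X + t. Camera axes: x right, y down, z forward; pixel columns grow to the right and rows downward; lengths in m; the calibration is good to about 2 mm. The wrist camera is an equidistant fisheye: a pixel r from the principal point sees the ray r / f radians off the axis. A picture is of the moment at which its call begins: read the wrist's pose just before it. camera_model takes no time and is no camera call; for the wrist camera it gives the pose at the moment of the call.
- r.finish_job(): hands the job in, once; it reports no verdict.
The state is a dict: "time": time; "joints": joint angles; "qvel": joint speeds; "joint_torque": joint torques, N m; "eef_pos": TCP position; "ee_rot": TCP orientation; "wrist_force": force on the tool from outside, world axes, zero at the start; "moment": the same for the moment, N m; "finger_gap": opening from 0.0 (shut) to 1.0 (fully open).
Only numpy, scipy, OpenCV 4.12 (cv2) and the standard library are available. Lean on these libraries where they do the work, as an engineer would, in place of code of your own. Each camera call takes 0.05 s, during which the arm holds its last target. There are 200 camera calls.

TASK

Give the tall fan heater its tip-over check: push against its grille side, high up, until it topples over backwards, and leave it lying flat on its back on its mat, grille up. Then press the push button on the control box fully in and let go of it, to log the check. Do not lift the heater or shove it along, and leave the squat heater and everything else on the bench as they are.

Things in the scene. Friction and masses are not known exactly. Their poses are not given: they have to be found in the camera images.
- tall_heater: The fan heater to check: white upright box on a grey base with four rubber feet, 92 mm deep (x), 120 wide (y), 174 high plus two black flat dials 6 mm high on top; 0.6 to 0.95 kg, evenly spread; no lead. Starts upright on its own mat. Origin: centre of the underside, level with the soles. -x points out of the front grille, turned roughly to the robot; flat back at +x; z up. On its back, x points straight down.
- tall_mid (a point): Middle of the tall heater, 90 mm above its soles on its centre line.
- tall_grille (a point): Tall heater: a point on the middle line of its front, 46 mm in front of the origin and 145 mm above the soles. The front is a flat black grille with level slats, from 39 to 161 mm up. Pushed here level along the heater's +x with about 2 to 4 N it tips about its rear feet and does not slide; when this point has gone about 75 mm (leaning 27 degrees) it passes its balance point and falls by itself.
- tall_heel (a point): Tall heater: middle of the rear edge of its feet, 44 mm behind the origin at the level of the soles: the edge over which it tips.
- mat_tall: Flat black rubber mat fixed to the bench, 360 mm (its x) by 250 mm (its y), 12 mm thick, with the tall heater on its half nearer the robot and the other half free. Origin: centre of its underside; x runs roughly away from the robot.
- squat_heater: Another fan heater, to be left alone: white, low and wide, 100 mm deep (x), 190 wide (y), 122 high plus a grey hoop handle up to 156 mm, round grille in front (-x). Loose, 0.9 kg, stands on the other mat, which is like the first. The mats lie left and right of the control box; which is which varies. Origin: centre of its underside.
- log_button (a joint): Push button on the control box: 0 out, 0.006 m fully in. It is sprung (about 1.5 N at the start, 5 N fully in), comes back when released.
- log_button_top (a point): Centre of the push button's flat round top, 30 mm across, a grey plastic cap on a dark collar, pressed straight down. The control box is a grey sheet-metal case 110 x 90 x 55 mm fixed to the bench between the two mats; the button's top stands 73 mm above the bench.
- multimeter: Hand-held grey multimeter lying on its back, 150 x 75 x 40 mm, between the two mats; of it and the control box, one lies nearer the robot, the other farther, and this varies. To be left alone. Origin: centre of its underside.
- spare_dial: Small black dial, 38 mm across, 22 mm high, on the bench just in front of the robot. To be left alone. Origin: centre of its underside.
- screwdriver: Screwdriver 200 mm long lying at the right side. To be left alone.
- spray_can: Aluminium spray can 56 mm across, 170 mm high, standing at the left side. To be left alone. Origin: centre of its underside.
- mug: Blue mug 80 mm across, 90 mm high, at the left side. To be left alone. Origin: centre of its underside.
- screw_jar: Clear jar with a black cap, 64 mm across, 75 mm high, at the right side. To be left alone. Origin: centre of its underside.
Things that resemble listed ones, but are neither listed nor needed, are in the scene too. Leave any green or pink look-alike of the tall_heater alone.

How it is judged (in metres and radians):
On the way, in this order (a step that is already met when the one before it is completed fails the run):
1. the tall heater lies on its back on its mat, grille up (angle between tall_heater's own x axis and vertical above 2.95 rad and angle between tall_heater's own z axis and vertical between 1.38 and 1.76 rad and x of tall_mid in the frame of mat_tall between -0.06 and 0.13 m and y of tall_mid in the frame of mat_tall between -0.09 and 0.09 m and height (world z) of tall_mid below 0.075 m), for 0.2 s.
2. the push button is pressed in (value of joint log_button above 0.0045 m), for 0.05 s.
At the end, for the whole second after the job is handed in: The tall heater lies still on its back (within 0.19 rad), its middle over the mat (at most 90 mm off its middle line); the button was then pressed 4.5 mm or more and is out again; the squat heater stands within 20 mm, the small things lie within 30 mm of their places (all of step 1 and linear speed of tall_heater below 0.02 m/s and value of joint log_button below 0.001 m and angle between squat_heater's own z axis and vertical below 0.1 rad and distance of squat_heater from where it was at the start of the episode below 0.02 m and distance of each of multimeter, spare_dial, screwdriver, spray_can, mug, screw_jar from where it was at the start of the episode below 0.03 m); the robot touches nothing.
It fails at once if the tall heater is lifted or carried: its rear edge leaves the mat by more than about 30 mm (height (world z) of tall_heel above 0.045 m).
It fails at once if the tall heater is shoved along: its rear edge has gone more than 60 mm from its place (distance of tall_heel from where it was at the start of the episode above 0.06 m).
It fails at once if the button is pressed before the tall heater is over (value of joint log_button above 0.003 m and angle between tall_heater's own z axis and vertical below 1.38 rad).
It fails at once if the squat heater is pushed about or tipped (distance of squat_heater from where it was at the start of the episode above 0.02 m or angle between squat_heater's own z axis and vertical above 0.2 rad).
It fails at once if another thing on the bench is disturbed by more than 30 mm (distance of any of multimeter, spare_dial, screwdriver, spray_can, mug, screw_jar from where it was at the start of the episode above 0.03 m).
It also fails if it takes over 45 s, if anything falls off the work surface, if the arm or the gripper's body presses on something with over 40 N, if the wrist force passes 120 N, or if a joint passes its speed limit or range.

## Working session

There is one attempt and no reset: what is moved stays moved. The work goes in short steps, Python scripts to look and compute and a tool call to move; the robot and the scene stay as the last step left them, time stands still between calls to the robot, and variables do not carry over. Pictures are saved under pics/ and viewed, about 8 in all and at most 12, crops included, and the job is handed in when it is done.

Besides the shell and the picture viewer there is one more tool, called as name(argument=value, ...), one argument or row to a line, values as JSON. play_rows: Moves the arm, as the interface text tells. Its arguments: {"type":"object","properties":{"increments":{"type":"array","items":{"type":"object","properties":{"x":{"type":"number"},"y":{"type":"number"},"z":{"type":"number"},"rx":{"type":"number"},"ry":{"type":"number"},"rz":{"type":"number"}}}},"grip":{"type":"number"},"newtons":{"type":"number"}},"required":["increments"]}

```bash
mkdir -p pics; cat > h.py <<'E'
import numpy as np, cv2
from station import r, optics
def grab(n,tag):
    m=optics.camera_model(n); im,d=optics.get_image(n)
    cv2.imwrite(f'pics/{tag}.png',im[:,:,::-1]); np.savez(f'{tag}.npz',im=im,d=d,**{k:np.array(m[k]) for k in m if k in('fx','fy','cx','cy','R','t')})
def load(tag): return np.load(f'{tag}.npz')
def cloud(f):
    d=f['d'].astype(float); v,u=np.mgrid[:480,:640]
    c=np.stack([(u-f['cx'])/f['fx']*d,(v-f['cy'])/f['fy']*d,d],-1)
    w=(c-f['t'])@f['R']; w[d==0]=np.nan; return w
def plane(f,u,v,z):
    ray=f['R'].T@np.array([(u-f['cx'])/f['fx'],(v-f['cy'])/f['fy'],1]); o=-f['R'].T@f['t']
    return o+ray*(z-o[2])/ray[2]
E
python3 - <<'E'
from h import *
for n in('scene','top'):
    grab(n,n); f=load(n); print(n,-f['R'].T@f['t'])
a=np.hstack([cv2.imread('pics/scene.png'),cv2.imread('pics/top.png')])
print(r.state())
E
```

```text
scene [1.09369272 0.32762748 0.99072766]
top [0.37337852 0.01849618 1.20701424]
{'time': 0.1, 'joints': array([-6.60841151e+01,  2.02586351e+01,  9.36249351e+01, -1.81401839e-03,
        6.61864935e+01, -1.38470604e-01]), 'qvel': array([-0.01787245, -0.08615752, -0.08863019,  0.02035403, -0.04786334,
        0.0134281 ]), 'joint_torque': array([ 6.23506367e-04, -6.06359053e+01, -3.42819285e+01,  2.41806617e-05,
        3.98394870e-03,  2.02529100e-05]), 'eef_pos': array([ 0.2545729 , -0.57036972,  0.24963456]), 'ee_rot': array([-178.78230807,   89.92991659,  115.27278085]), 'wrist_force': array([ 0.04905136, -0.13172377,  0.82613652]), 'moment': array([0.03255593, 0.03185028, 0.03113353]), 'finger_gap': 0.9972493990218171}
```

View pics/scene.png

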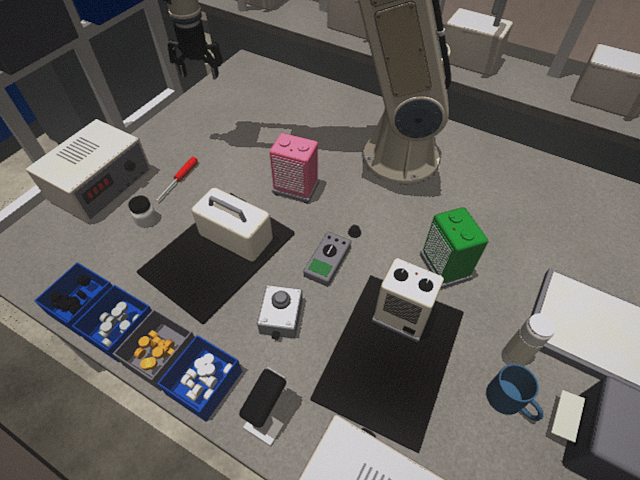

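View pics/top.png

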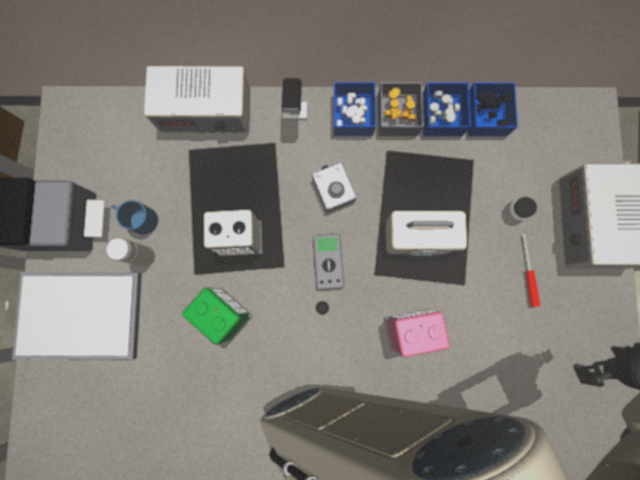

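The tall heater stands on the left mat (top view 231,230), the green look-alike is close in front of it (215,315), and the control box is at (334,187), beyond the multimeter. Next I measure with the depth clouds.

```bash
python3 - <<'E'
from h import *
def rect(P,n):
    (c,s,a)=cv2.minAreaRect(P[:,:2].astype(np.float32)*1000); print(n,len(P),'c',np.round(c,1),'size',np.round(s,1),'ang',round(a,1),'z',np.round(np.nanpercentile(P[:,2],[5,50,95])*1000,1))
for tag in('top','scene'):
    f=load(tag); w=cloud(f); im=f['im'].astype(int); hsv=cv2.cvtColor(f['im'],cv2.COLOR_RGB2HSV)
    print(tag)
    u,v=(231,228) if tag=='top' else (413,287)
    s=w[v,u]; near=(np.hypot(w[...,0]-s[0],w[...,1]-s[1])<.12)
    print('seed',s)
    rect(w[near&(w[...,2]>.178)&(hsv[...,1]<60)],'tall top')
    rect(w[near&(w[...,2]>.178)&(hsv[...,1]<60)&(hsv[...,2]>140)],'tall top white')
    g=(hsv[...,0]>45)&(hsv[...,0]<75)&(hsv[...,1]>130)&(w[...,2]>.02)
    rect(w[g],'green'); 
    rect(w[g&(w[...,2]>np.nanmax(w[g][:,2])-.02)],'green top')
    # mat
    m=(hsv[...,2]<50)&(w[...,2]>.004)&(w[...,2]<.02)
    n,l,st,_=cv2.connectedComponentsWithStats(m.astype(np.uint8))
    for i in range(1,n):
        if st[i,4]>1500: rect(w[l==i],'mat %s'%st[i,:2])
    # button
    u,v=(336,188) if tag=='top' else (281,297)
    s=w[v,u]; print('btn seed',s)
    near=(np.hypot(w[...,0]-s[0],w[...,1]-s[1])<.1)
    rect(w[near&(w[...,2]>.068)&(w[...,2]<.09)],'button top'); rect(w[near&(w[...,2]>.045)&(w[...,2]<.064)],'box top')
E
```

```text
top
seed [0.55043075 0.2362779  0.18308129]
tall top 1696 c [550.6 245.2] size [ 87.6 115. ] ang 3.0 z [181.  185.3 192.1]
tall top white 1439 c [550.3 245.2] size [ 86.8 115. ] ang 3.1 z [180.9 184.9 188.8]
green 1719 c [343.4 279.8] size [110.9  85. ] ang 49.7 z [168.5 173.3 180.2]
green top 1706 c [343.4 279.8] size [110.9  85. ] ang 49.7 z [168.9 173.3 180.2]
btn seed [ 0.6782466  -0.01866398  0.07597353]
button top 122 c [679.5 -17.5] size [38.6 38.1] ang 48.8 z [68.4 75.3 79.4]
box top 1103 c [692.3 -12.2] size [110.6  90.4] ang 22.4 z [50.3 55.1 60.1]
scene
seed [0.56474513 0.25190174 0.18664572]
tall top 1883 c [550.2 245.5] size [ 89.5 115.2] ang 3.5 z [181.7 187.6 194.2]
tall top white 1536 c [549.8 244.9] size [ 88.7 114.2] ang 3.3 z [183.1 187.3 190.1]
green 1707 c [402.6  23.3] size [1320.4  305. ] ang 81.9 z [ 37.7 175.  182.2]
green top 1 c [ 291.6 -627.7] size [0. 0.] ang 0.0 z [344.7 344.7 344.7]
mat [137 218] 6647 c [ 617.2 -268.5] size [252.  358.2] ang 83.5 z [10.8 14.4 17.6]
mat [311 276] 13240 c [642.2 262.9] size [358.5 248.4] ang 5.0 z [10.7 13.7 16.6]
btn seed [ 0.68036958 -0.01521238  0.0803698 ]
button top 216 c [678.8 -17.7] size [43.  44.2] ang 1.1 z [68.4 74.8 80.8]
box top 1318 c [692.3 -12.5] size [111.6  90.5] ang 22.7 z [52.1 57.5 60.8]
```

Tall heater: centre (0.550, 0.245), yaw about 3.2°. Mat: (0.642, 0.263), yaw 5°. Button: (0.679, -0.0175), top about 0.074. Both views agree. I'll raise the arm, close the gripper, and cross over to in front of the grille.

```bash
cat >> h.py <<'E'
from scipy.spatial.transform import Rotation as Ro
def delta(p,yaw):  # tool-frame shift (mm) and turn (rad) to point p, tool down, tool z along yaw (deg)
    s=r.state(); R=Ro.from_euler('xyz',s['ee_rot'],degrees=True); y=np.radians(yaw)
    z=np.array([np.cos(y),np.sin(y),0]); x=np.array([0,0,-1.]); T=Ro.from_matrix(np.stack([x,np.cross(z,x),z],1))
    print('t',round(s['time'],2),'pos',np.round(s['eef_pos'],4),'F',np.round(s['wrist_force'],1),'gap',round(s['finger_gap'],2))
    print('shift',np.round(R.inv().apply(np.array(p)-s['eef_pos'])*1000,1),'turn',np.round((R.inv()*T).as_rotvec(),3))
E
python3 -c "
from h import *
delta([.44,.2385,.30],3.2)"
```

```text
t 0.1 pos [ 0.2546 -0.5704  0.2496] F [ 0.  -0.1  0.8] gap 1.0
shift [ -49.6  499.  -663.1] turn [-1.207e+00 -1.000e-03 -1.000e-03]
```

play_rows(
  increments=[
    {"x": -30},
    {"x": -30},
    {"x": 0, "y": 30, "z": -30},
    {"y": 36, "z": -45},
    {"y": 36, "z": -45},
    {"y": 36, "z": -45},
    {"y": 36, "z": -45},
    {"y": 36, "z": -45},
    {"y": 36, "z": -45},
    {"y": 36, "z": -45},
  ],
  grip=1,
  newtons=40,
)

```text
$.increments[0]: bad value
```

```bash
python3 -c "
from h import *
delta([.44,.2385,.30],3.2)"
```

```text
t 0.1 pos [ 0.2546 -0.5704  0.2496] F [ 0.  -0.1  0.8] gap 1.0
shift [ -49.6  499.  -663.1] turn [-1.207e+00 -1.000e-03 -1.000e-03]
```

play_rows(
  increments=[
    {"x": -30, "y": 0, "z": 0, "rx": 0, "ry": 0, "rz": 0},
    {"x": -30, "y": 0, "z": 0, "rx": 0, "ry": 0, "rz": 0},
    {"x": 0, "y": 30, "z": -40, "rx": 0, "ry": 0, "rz": 0},
    {"x": 0, "y": 36, "z": -47, "rx": 0, "ry": 0, "rz": 0},
    {"x": 0, "y": 36, "z": -47, "rx": 0, "ry": 0, "rz": 0},
    {"x": 0, "y": 36, "z": -47, "rx": 0, "ry": 0, "rz": 0},
    {"x": 0, "y": 36, "z": -47, "rx": 0, "ry": 0, "rz": 0},
    {"x": 0, "y": 36, "z": -47, "rx": 0, "ry": 0, "rz": 0},
    {"x": 0, "y": 36, "z": -47, "rx": 0, "ry": 0, "rz": 0},
    {"x": 0, "y": 36, "z": -47, "rx": 0, "ry": 0, "rz": 0},
  ],
  grip=1,
  newtons=40,
)

```text
time: 1.35
eef_pos: [0.3628, -0.1078, 0.3099]
ee_rot: [160.9, 89.7, 94.5]
wrist_force: [1.8, 0.0, -0.3]
finger_gap: -0.005
```

```bash
python3 -c "
from h import *
delta([.44,.2385,.30],3.2)"
```

```text
t 1.35 pos [ 0.3628 -0.1078  0.3099] F [ 1.8  0.  -0.3] gap -0.01
shift [  11.6  209.4 -286.4] turn [-1.215 -0.003 -0.004]
```

play_rows(
  increments=[
    {"x": 0, "y": 35, "z": -48, "rx": 0, "ry": 0, "rz": 0},
    {"x": 0, "y": 35, "z": -48, "rx": 0, "ry": 0, "rz": 0},
    {"x": 0, "y": 35, "z": -48, "rx": 0, "ry": 0, "rz": 0},
    {"x": 0, "y": 35, "z": -48, "rx": 0, "ry": 0, "rz": 0},
    {"x": 0, "y": 35, "z": -48, "rx": 0, "ry": 0, "rz": 0},
    {"x": 0, "y": 20, "z": -30, "rx": -0.15, "ry": 0, "rz": 0},
    {"x": 0, "y": 0, "z": 0, "rx": -0.18, "ry": 0, "rz": 0},
    {"x": 0, "y": 0, "z": 0, "rx": -0.18, "ry": 0, "rz": 0},
    {"x": 0, "y": 0, "z": 0, "rx": -0.18, "ry": 0, "rz": 0},
    {"x": 0, "y": 0, "z": 0, "rx": -0.18, "ry": 0, "rz": 0},
    {"x": 0, "y": 0, "z": 0, "rx": -0.18, "ry": 0, "rz": 0},
    {"x": 0, "y": 0, "z": 0, "rx": -0.18, "ry": 0, "rz": 0},
  ],
)

```text
time: 2.85
eef_pos: [0.4315, 0.2337, 0.3091]
ee_rot: [123.9, 89.8, 130.6]
wrist_force: [0.2, 0.1, 0.3]
finger_gap: 0.001
```

```bash
python3 -c "
from h import *
delta([.455,.2395,.176],3.2)"
```

```text
t 2.85 pos [0.4315 0.2337 0.3091] F [0.2 0.1 0.3] gap 0.0
shift [133.1   2.7  24.3] turn [ 0.061 -0.002 -0.003]
```

play_rows(
  increments=[
    {"x": 15, "y": 3, "z": 20, "rx": 0.06, "ry": 0, "rz": 0},
    {"x": 40, "y": 0, "z": 4, "rx": 0, "ry": 0, "rz": 0},
    {"x": 40, "y": 0, "z": 0, "rx": 0, "ry": 0, "rz": 0},
    {"x": 30, "y": 0, "z": 0, "rx": 0, "ry": 0, "rz": 0},
    {"x": 10, "y": 0, "z": 0, "rx": 0, "ry": 0, "rz": 0},
    {"x": 0, "y": 0, "z": 0, "rx": 0, "ry": 0, "rz": 0},
  ],
)

```text
time: 3.6
eef_pos: [0.4554, 0.2397, 0.1705]
ee_rot: [121.8, 89.8, 125.1]
wrist_force: [-0.2, -0.2, 1.2]
finger_gap: -0.003
```

```bash
python3 -c "
from h import *
delta([.455,.2395,.176],3.2)
grab('scene','s2');grab('wrist','w2')
a=cv2.imread('pics/s2.png')[180:440,280:540]; b=cv2.imread('pics/w2.png'); cv2.imwrite('pics/v2.png',np.hstack([cv2.resize(a,(400,400)),cv2.resize(b,(400,300),interpolation=3) if 0 else cv2.copyMakeBorder(cv2.resize(b,(400,300)),0,100,0,0,0)]))"
```

```text
t 3.6 pos [0.4554 0.2397 0.1705] F [-0.2 -0.2  1.2] gap -0.0
shift [-5.5 -0.2 -0.4] turn [ 0.003 -0.002 -0.003]
```

View pics/v2.png

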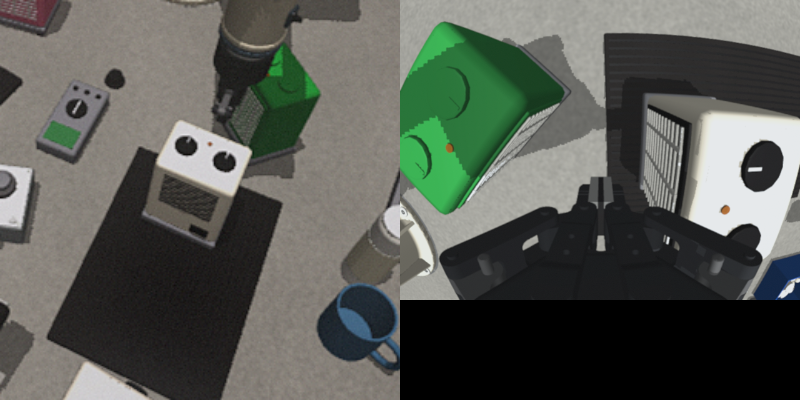

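The wrist view shows the closed fingertips at (600,185), just short of the grille. The knuckles spread to both sides, so I'll tilt the tool 20° to let the fingertip lead, then approach.

play_rows(
  increments=[
    {"x": -6, "y": 0, "z": 0, "rx": 0, "ry": -0.12, "rz": 0},
    {"x": 0, "y": 0, "z": 0, "rx": 0, "ry": -0.12, "rz": 0},
    {"x": 0, "y": 0, "z": 0, "rx": 0, "ry": -0.12, "rz": 0},
    {"x": 3, "y": 0, "z": 9, "rx": 0, "ry": 0, "rz": 0},
    {"x": 3, "y": 0, "z": 9, "rx": 0, "ry": 0, "rz": 0},
    {"x": 0, "y": 0, "z": 0, "rx": 0, "ry": 0, "rz": 0},
  ],
)

```text
time: 4.45
eef_pos: [0.4816, 0.2443, 0.1872]
ee_rot: [1.7, 68.3, 5.0]
wrist_force: [0.5, 0.3, -0.4]
finger_gap: -0.002
```

```bash
python3 -c "
from h import *
delta([.50,.2422,.176],3.2); s=r.state(); R=Ro.from_euler('xyz',s['ee_rot'],degrees=True).as_matrix(); print(R.round(3)); print('tip',s['eef_pos']+.019*R[:,0])"
```

```text
t 4.45 pos [0.4816 0.2443 0.1872] F [ 0.5  0.3 -0.4] gap -0.0
shift [17.1 -3.3 12.8] turn [ 0.001  0.379 -0.012]
[[ 0.369 -0.059  0.928]
 [ 0.032  0.998  0.05 ]
 [-0.929  0.011  0.37 ]]
tip [0.48864439 0.24489194 0.16952375]
```

play_rows(
  increments=[
    {"x": 9, "y": -2, "z": -4, "rx": 0, "ry": 0, "rz": 0},
    {"x": 2, "y": 0, "z": 4, "rx": 0, "ry": 0, "rz": 0},
    {"x": 2, "y": 0, "z": 4, "rx": 0, "ry": 0, "rz": 0},
    {"x": 2, "y": 0, "z": 4, "rx": 0, "ry": 0, "rz": 0},
  ],
)

```text
time: 4.95
eef_pos: [0.4958, 0.2424, 0.1748]
ee_rot: [1.6, 68.4, 4.8]
wrist_force: [-2.2, -0.4, 0.8]
finger_gap: -0.001
```

Contact is at the grille with about 2 N. I'll push along the tipping arc.

play_rows(
  increments=[
    {"x": -1.5, "y": 0, "z": 9, "rx": 0, "ry": 0, "rz": 0},
    {"x": -1.5, "y": 0, "z": 9, "rx": 0, "ry": 0, "rz": 0},
    {"x": -1, "y": 0, "z": 9, "rx": 0, "ry": 0, "rz": 0},
    {"x": 0, "y": 0, "z": 9, "rx": 0, "ry": 0, "rz": 0},
  ],
)

```text
time: 5.45
eef_pos: [0.5299, 0.2442, 0.1928]
ee_rot: [1.6, 68.4, 4.8]
wrist_force: [-0.4, 0.6, -0.8]
finger_gap: -0.001
```

```bash
python3 -c "
from h import *
delta([.57,.246,.2],3.2)
grab('scene','s3');f=load('s3');w=cloud(f)
cv2.imwrite('pics/v3.png',cv2.resize(cv2.imread('pics/s3.png')[180:440,280:540],(520,520)))"
```

```text
t 5.45 pos [0.5299 0.2442 0.1928] F [-0.4  0.6 -0.8] gap -0.0
shift [ 8.  -0.4 39.9] turn [-0.001  0.376 -0.01 ]
```

View pics/v3.png

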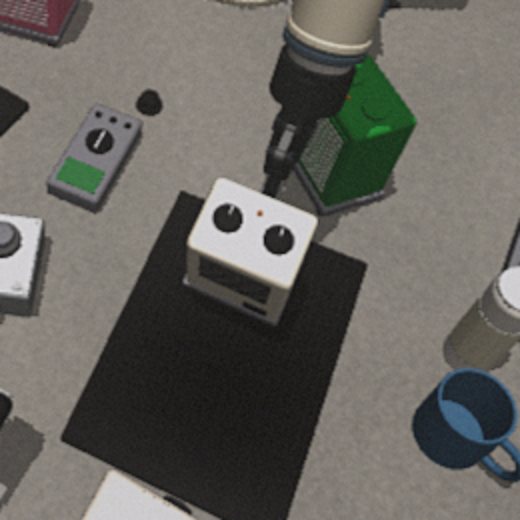

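The heater leans cleanly with its base edge still in place. I'll continue past the balance point.

play_rows(
  increments=[
    {"x": 0, "y": 0, "z": 9, "rx": 0, "ry": 0, "rz": 0},
    {"x": 1, "y": 0, "z": 9, "rx": 0, "ry": 0, "rz": 0},
    {"x": 1.5, "y": 0, "z": 9, "rx": 0, "ry": 0, "rz": 0},
    {"x": 2.5, "y": 0, "z": 9, "rx": 0, "ry": 0, "rz": 0},
    {"x": 3, "y": 0, "z": 9, "rx": 0, "ry": 0, "rz": 0},
    {"x": 3, "y": 0, "z": 9, "rx": 0, "ry": 0, "rz": 0},
    {"x": 3, "y": 0, "z": 7, "rx": 0, "ry": 0, "rz": 0},
    {"x": 0, "y": 0, "z": 0, "rx": 0, "ry": 0, "rz": 0},
  ],
)

```text
time: 6.5
eef_pos: [0.5983, 0.2483, 0.2038]
ee_rot: [1.7, 68.3, 4.9]
wrist_force: [-0.2, 0.6, 0.7]
finger_gap: -0.001
```

```bash
python3 -c "
from h import *
delta([.50,.242,.3],3.2)
grab('scene','s4')
cv2.imwrite('pics/v4.png',cv2.resize(cv2.imread('pics/s4.png')[180:440,280:540],(520,520)))"
```

```text
t 6.5 pos [0.5983 0.2483 0.2038] F [-0.2  0.6  0.7] gap -0.0
shift [-125.8    0.4  -55.9] turn [-0.001  0.379 -0.011]
```

View pics/v4.png

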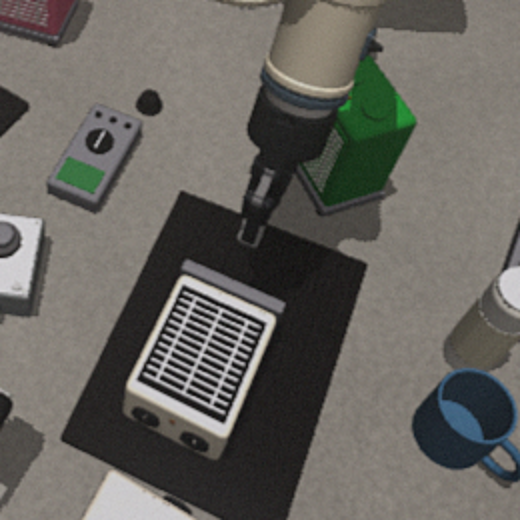

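Heater is on its back, grille up (crop 205,345). I check its pose from depth and compute the move to the button.

```bash
python3 -c "
from h import *
f=load('s4');w=cloud(f)
m=(w[...,2]>.085)&(w[...,2]<.14)&(w[...,0]>.6)&(w[...,0]<.82)&(w[...,1]>.15)&(w[...,1]<.36)
P=w[m]; c,s,a=cv2.minAreaRect(P[:,:2].astype(np.float32)*1000); print(len(P),c,s,a)
A=np.c_[P[:,:2],np.ones(len(P))]; print('slope',np.linalg.lstsq(A,P[:,2],rcond=None)[0], np.median(P[:,2]))
delta([.679,-.0175,.2],3.2)"
```

```text
4243 (687.0725708007812, 251.975341796875) (174.40194702148438, 119.93376922607422) 2.7521820068359375
slope [-0.02383961 -0.0042594   0.12121166] 0.10425939491186577
t 6.55 pos [0.5979 0.2483 0.2037] F [-0.1  0.3 -0.4] gap -0.0
shift [  25.  -270.    60.8] turn [-0.001  0.378 -0.011]
```

play_rows(
  increments=[
    {"x": -30, "y": 0, "z": 10, "rx": 0, "ry": 0.12, "rz": 0},
    {"x": 0, "y": 0, "z": 0, "rx": 0, "ry": 0.12, "rz": 0},
    {"x": 0, "y": 0, "z": 0, "rx": 0, "ry": 0.12, "rz": 0},
    {"x": 0, "y": -45, "z": 10, "rx": 0, "ry": 0, "rz": 0},
    {"x": 0, "y": -45, "z": 10, "rx": 0, "ry": 0, "rz": 0},
    {"x": 0, "y": -45, "z": 10, "rx": 0, "ry": 0, "rz": 0},
    {"x": 0, "y": -45, "z": 10, "rx": 0, "ry": 0, "rz": 0},
    {"x": 0, "y": -45, "z": 10, "rx": 0, "ry": 0, "rz": 0},
    {"x": 0, "y": 0, "z": 0, "rx": 0, "ry": 0, "rz": 0},
  ],
)

```text
time: 7.68
eef_pos: [0.6576, 0.0209, 0.2324]
ee_rot: [74.3, 89.3, 77.9]
wrist_force: [0.1, 0.2, 0.4]
finger_gap: 0.002
```

```bash
python3 -c "
from h import *
delta([.679,-.0175,.12],3.2)"
```

```text
t 7.67 pos [0.6576 0.0209 0.2324] F [0.1 0.2 0.4] gap 0.0
shift [112.  -41.   18.6] turn [ 0.007  0.003 -0.012]
```

Flat (slope 1.4°), centre (0.687, 0.252), which is well inside the limits. Now to just above the button.

play_rows(
  increments=[
    {"x": 0, "y": -40, "z": 18, "rx": 0, "ry": 0, "rz": 0},
    {"x": 50, "y": 0, "z": 0, "rx": 0, "ry": 0, "rz": 0},
    {"x": 45, "y": 0, "z": 0, "rx": 0, "ry": 0, "rz": 0},
    {"x": 15, "y": 0, "z": 0, "rx": 0, "ry": 0, "rz": 0},
    {"x": 0, "y": 0, "z": 0, "rx": 0, "ry": 0, "rz": 0},
  ],
)

```text
time: 8.3
eef_pos: [0.6788, -0.0142, 0.1211]
ee_rot: [67.9, 89.2, 71.6]
wrist_force: [0.0, 1.3, 0.1]
finger_gap: 0.0
```

```bash
python3 -c "
from h import *
delta([.679,-.0175,.092],3.2)
grab('top','t5');grab('wrist','w5')
a=cv2.resize(cv2.imread('pics/t5.png')[130:240,270:400],(390,330));b=cv2.resize(cv2.imread('pics/w5.png'),(440,330));cv2.imwrite('pics/v5.png',np.hstack([a,b])[:,:800])"
```

```text
t 8.3 pos [ 0.6788 -0.0142  0.1211] F [0.  1.3 0.1] gap 0.0
shift [29.  -3.7 -0.1] turn [ 0.008  0.005 -0.013]
```

View pics/v5.png

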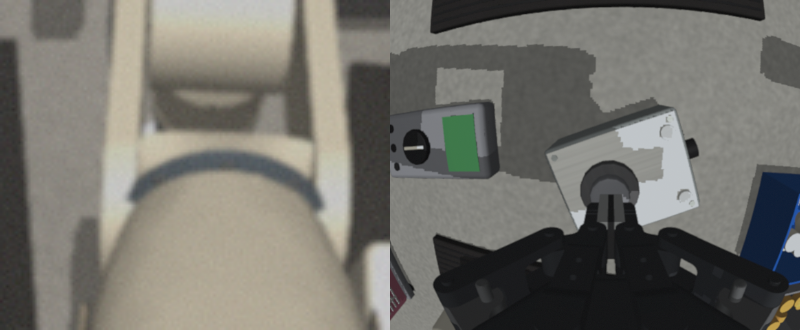

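The top view is blocked by the arm. The wrist view shows the fingertips over the button cap (610,195). Pressing down.

play_rows(
  increments=[
    {"x": 12, "y": -3, "z": 0, "rx": 0, "ry": 0, "rz": 0},
    {"x": 10, "y": 0, "z": 0, "rx": 0, "ry": 0, "rz": 0},
    {"x": 3, "y": 0, "z": 0, "rx": 0, "ry": 0, "rz": 0},
    {"x": 3, "y": 0, "z": 0, "rx": 0, "ry": 0, "rz": 0},
    {"x": 2, "y": 0, "z": 0, "rx": 0, "ry": 0, "rz": 0},
    {"x": 2, "y": 0, "z": 0, "rx": 0, "ry": 0, "rz": 0},
  ],
)

```text
time: 9.15
eef_pos: [0.6824, -0.017, 0.0928]
ee_rot: [41.7, 89.0, 45.4]
wrist_force: [-0.4, 0.2, 3.6]
finger_gap: 0.002
```

play_rows(
  increments=[
    {"x": 3, "y": 0, "z": -2, "rx": 0, "ry": 0, "rz": 0},
    {"x": 3, "y": 0, "z": -1, "rx": 0, "ry": 0, "rz": 0},
    {"x": 3, "y": 0, "z": 0, "rx": 0, "ry": 0, "rz": 0},
  ],
)

```text
time: 9.52
eef_pos: [0.6821, -0.0171, 0.0895]
ee_rot: [30.8, 88.7, 34.5]
wrist_force: [-13.8, -0.3, 34.8]
finger_gap: 0.0
```

play_rows(
  increments=[
    {"x": -2, "y": 0, "z": 0, "rx": 0, "ry": 0, "rz": 0},
    {"x": 0, "y": 0, "z": 0, "rx": 0, "ry": 0, "rz": 0},
  ],
)

```text
time: 9.78
eef_pos: [0.6819, -0.0171, 0.0931]
ee_rot: [29.8, 88.7, 33.5]
wrist_force: [0.1, -0.8, 2.9]
finger_gap: -0.006
```

play_rows(
  increments=[
    {"x": -2, "y": 0, "z": 0, "rx": 0, "ry": 0, "rz": 0},
    {"x": 0, "y": 0, "z": 0, "rx": 0, "ry": 0, "rz": 0},
  ],
)

```text
time: 10.02
eef_pos: [0.6818, -0.0171, 0.0949]
ee_rot: [29.8, 88.7, 33.5]
wrist_force: [0.8, 0.9, 2.1]
finger_gap: -0.001
```

play_rows(
  increments=[
    {"x": -2, "y": 0, "z": 0, "rx": 0, "ry": 0, "rz": 0},
    {"x": 0, "y": 0, "z": 0, "rx": 0, "ry": 0, "rz": 0},
  ],
)

```text
time: 10.28
eef_pos: [0.6815, -0.0171, 0.0963]
ee_rot: [30.9, 88.7, 34.5]
wrist_force: [0.0, -0.6, -1.1]
finger_gap: 0.002
```

The force over height fits the spring: contact is lost at about 0.0955, and the hard stop came at 0.0895, about 6 mm below. Now I retreat and do a final check.

play_rows(
  increments=[
    {"x": -40, "y": 0, "z": 0, "rx": 0, "ry": 0, "rz": 0},
    {"x": -50, "y": 0, "z": 0, "rx": 0, "ry": 0, "rz": 0},
    {"x": -40, "y": 0, "z": 0, "rx": 0, "ry": 0, "rz": 0},
    {"x": 0, "y": 0, "z": -50, "rx": 0, "ry": 0, "rz": 0},
    {"x": 0, "y": 0, "z": -50, "rx": 0, "ry": 0, "rz": 0},
    {"x": 0, "y": 0, "z": 0, "rx": 0, "ry": 0, "rz": 0},
    {"x": 0, "y": 0, "z": 0, "rx": 0, "ry": 0, "rz": 0},
  ],
)

```text
time: 11.15
eef_pos: [0.5756, -0.0254, 0.226]
ee_rot: [38.6, 88.9, 42.3]
wrist_force: [1.2, -0.5, 0.7]
finger_gap: -0.001
```

```bash
python3 -c "
from h import *
delta([.6,0,.2],3.2)
grab('scene','s6');f=load('s6');w=cloud(f)
m=(w[...,2]>.085)&(w[...,2]<.14)&(w[...,0]>.6)&(w[...,0]<.82)&(w[...,1]>.15)&(w[...,1]<.36)
print(cv2.minAreaRect(w[m][:,:2].astype(np.float32)*1000))
m=(w[...,2]>.065)&(w[...,2]<.09)&(np.hypot(w[...,0]-.679,w[...,1]+.0175)<.012);print('btn z',np.median(w[m][:,2]),m.sum())
w0=cloud(load('scene'));m=(np.hypot(w0[...,0]-.679,w0[...,1]+.0175)<.012)&(w0[...,2]>.065);print('before',np.median(w0[m][:,2]))"
```

```text
t 11.15 pos [ 0.5756 -0.0254  0.226 ] F [ 1.2 -0.5  0.7] gap -0.0
shift [26.7 23.4 25.6] turn [ 0.008  0.015 -0.012]
((686.4606323242188, 252.67221069335938), (176.15292358398438, 119.64593505859375), 3.2353501319885254)
btn z 0.07865419911782202 76
before 0.07889919845931723
```

View pics/s6.png

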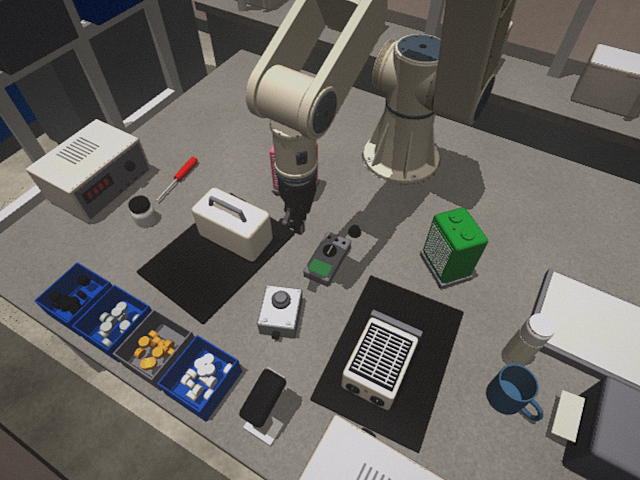

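The tall heater lies grille up on its mat (382,360), the button (281,297) is out, and everything else is where it was. Handing in.

```bash
python3 -c "
from h import *
print(r.finish_job())"
```

```text
the job is handed in; nothing more can be done
None
```

I pushed the tall heater over backwards with the closed fingertips high on its grille. I then pressed the button to its stop, let go, backed off and handed the job in at about 11 s of the 45 s.

- **Heater:** it lies grille up and flat to about 1.4° by depth. Its middle is at about (0.687, 0.252), roughly 43 mm along its mat and 15 mm off the mat's middle line. A second measurement before hand-in agreed within 1 mm.
- **Button:** the hard stop came about 6 mm below the height where contact was lost, and the force eased off like a spring as I let go. Its cap is back at its starting height (78.7 mm by depth, 78.9 mm before). Both depth readings are about 5 mm above the stated 73 mm, a camera bias that cancels in the comparison.
- **Press force:** it peaked at about 35 N at the stop, with 14 N of that sideways. That was harder than I meant, but it came through the fingertips and is well under the 120 N wrist limit.
- **Other things:** the squat heater and the small things look unmoved in the last picture. I did not measure their positions again.
- **Failed checks:** the first move call was refused because each row needs all six values. The top view of the button was blocked by the arm, so I aimed with the wrist camera instead.

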